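# Jog the board feed at the inspection bench

### The job

Feed the next circuit board along: on the grey jog console, tilt the tall ball-topped lever sideways, towards the side where the board holder (the aluminium frame carrying the green circuit board) stands, all the way over, keep it there for a good second, then let it go so that it springs back upright by itself. Do not tilt it the other way, and leave the short paddle on the console and the board holder as they are.

Things in the scene. Friction and masses are not known exactly. Their poses are not given: they have to be found in the camera images.
- console: Grey jog console fixed to the bench, 130 (x) x 250 (y) x 50 mm high, flat aluminium top. Origin: centre of its underside, on the bench; z up, y along its long side. Place and yaw vary. Its two levers both tilt along the console's y: the tall ball-topped one pivots at (0, 65, 50) mm in the console's frame, the short paddle at (0, -65, 50) mm.
- feed_lever (a joint): Tilt (rad) of the tall lever: 10 mm steel rod with a black 30 mm ball, its centre 85 mm above the pivot (135 mm above the bench when upright). 0 upright, positive towards the console's +y, negative -y; stops at 0.45 either way. Spring-centred: about 5 N at the ball holds it at the stop, the ball then 37 mm aside and 8 mm lower; let go, it returns at once.
- focus_lever (a joint): Tilt (rad) of the short paddle, not to be used: a black plate 30 (x) x 10 (y) mm whose top stands 82 mm above the bench. 0 is upright, positive towards the console's +y, stops at 0.35 either way; a light spring centres it.
- board_holder: Loose aluminium frame, 130 (x) x 150 (y) x 48 mm high, 0.5 to 1 kg, with a green circuit board. Origin: centre of its underside, on the bench; z up. Stands 0.25 to 0.55 m from the console's centre, beyond its +y or its -y end. Beyond the other end stands a black tray 30 mm high; behind the console a reel and a bottle, under 80 mm high.
Not all that is in view belongs to the job. Of the things that look like the board_holder, the larger one is meant.

How it is judged (in metres and radians):
On the way:
1. the tall lever is tilted at least 0.33 rad towards the board holder's side and kept there for 0.8 s (((y of board_holder in the frame of console above 0 m and value of joint feed_lever above 0.33 rad) or (y of board_holder in the frame of console below 0 m and value of joint feed_lever below -0.33 rad))), for 0.8 s.
At the end, for the whole second after the job is handed in: The tall lever is back upright (within 0.08 rad) and at rest, the short paddle is upright (within 0.08 rad), and the board holder stands flat within 20 mm of where it was (value of joint feed_lever between -0.08 and 0.08 rad and velocity of joint feed_lever between -0.1 and 0.1 rad/s and value of joint focus_lever between -0.08 and 0.08 rad and distance of board_holder from where it was at the start of the episode below 0.02 m and angle between board_holder's own z axis and vertical below 0.1 rad); the robot touches nothing.
It fails at once if the tall lever is tilted more than 0.2 rad away from the board holder's side ((y of board_holder in the frame of console above 0 m and value of joint feed_lever below -0.2 rad) or (y of board_holder in the frame of console below 0 m and value of joint feed_lever above 0.2 rad)).
It fails at once if the short paddle is tilted more than 0.17 rad (value of joint focus_lever above 0.17 rad or value of joint focus_lever below -0.17 rad).
It fails at once if the board holder is shifted more than 20 mm (distance of board_holder from where it was at the start of the episode above 0.02 m).
It also fails if it takes over 38 s, if anything falls off the work surface, if the arm or the gripper's body presses on something with over 40 N, if the wrist force passes 120 N, or if a joint passes its speed limit or range.

### The arm

A 6-joint arm with a two-finger parallel gripper is mounted at the origin on the work surface. World frame = base frame: x ahead of the robot, y to its left, z up, the work surface at z = 0. Lengths are in mm, angles in degrees, forces in N, time in s.
With the tool pointing down it reaches from about 325 to 925 mm from the base axis. Payload 3.1 kg.
Tool frame: the origin (TCP) lies at the very end of the fingers, on their centre line; the grasp point (between the pads) lies grasp_offset behind it (grasp_offset is the distance from the TCP to the grasp point, in mm); z points along the fingers, x is the direction in which the jaws open and shut, and the axes are right-handed (so a half turn about z gives the same grasp; the last joint's range is limited). The gripper opens to 85 mm and grips with 20 to 120 N. Pads are 22 mm wide; open, the fingers measure 114 mm over their backs; the gripper's body (76 mm by 85 mm) begins 54 mm behind the grasp point. The pads swing forward as they close: fully open they stand 13 mm farther back than shut.
Start: joints at [70.176, 12.427, 92.441, -0, 75.132, -6.429], TCP at [144.777, 608.012, 210.3] pointing down, gripper open.
Joint ranges: [-157.48, 157.48], [-44.54, 120.13], [17.64, 146.25], [-64.5, 244.5], [7.68, 150.69], [-147.95, 147.95]. Speed limits (degrees/s): [159.86, 159.86, 180, 180, 180, 180].

### API

Orientations are given as [roll, pitch, yaw] about the fixed x, y, z axes, in that order (R = Rz(yaw) Ry(pitch) Rx(roll)).
In Python, from station import * gives the robot as it stands. Calls block until the motion is done:
- goto(position, orientation): joint-space move of the TCP to a pose.
- move_l(position, attitude=None, speed=150): straight line of the TCP; attitude=None keeps the orientation; speed is the mean speed in mm/s.
- move_j(angles): joint-space move.
- grip(opening, squeeze=None): finger opening in mm; squeeze is the grip in N (None keeps the last); returns when the fingers have stopped.
- wait(seconds).
- solve_ik(position, orientation): joint angles nearest the present ones, or None.
- get_obs(): the state.
- get_image(name): name is "side" or "top"; returns the picture (480x640x3 uint8, red, green, blue); there is no depth.
- get_calibration(name): a dict with "fx", "fy", "cx", "cy" (pixels), "R" (3x3) and "t" (3): a world point X has camera coordinates R X + t. Camera axes: x right, y down, z forward; pixel columns grow to the right and rows downward; lengths in mm; the calibration is good to about 2 mm. A picture is of the moment at which its call begins. get_calibration takes no time and is no camera call.
A pose or a line that the arm cannot do raises Unreachable and nothing moves.
- sign_off(): hands the job in, once; it reports no verdict.
Trained networks look in the newest picture that a camera, given by its name, has taken for a name from the list of things; names that differ only in an ending like _2 or _b are one class to them, and where a whole thing is asked for, a point or a joint stands for the part that bears it (a point fixed in the world has none). Each returns a list of dicts, best first, with "score" (0 to 1); they miss things now and then, are a little off and sometimes report something else, mostly with a low value. They report only what shows in the picture. A call takes as long as a camera call. They do not tell look-alikes from the thing itself.
- spot_in(name, camera): "extent" ([centre column, centre row, width, height] in pixels, round what is visible of it).
- regions_of(name, camera): "region" (480x640 bool, what is visible of it) and "extent" ([centre column, centre row, width, height] in pixels, round what is visible of it).
The state is a dict: "t": time; "joint_pos": joint angles; "qvel": joint speeds; "effort": joint torques, N m; "tcp_pos": TCP position; "ee_rot": TCP orientation; "wrist_force": force on the tool from outside, world axes, zero at the start; "moment": the same for the moment, N m; "grip_width": finger opening in mm.
Only numpy, scipy, OpenCV 4.12 (cv2) and the standard library are available. Lean on these libraries where they do the work, as an engineer would, in place of code of your own. Each camera call takes 0.05 s, during which the arm holds its last target. There are 200 camera calls.

## Working session

There is one attempt and no reset: what is moved stays moved. The work goes in short steps, each a Python script; the robot and the scene stay as the last script left them, time stands still between calls to the robot, and variables do not carry over. Pictures are saved under pics/ and viewed, about 8 in all and at most 12, crops included, and the job is handed in when it is done.

```bash
mkdir -p pics
python3 - <<'E'
from station import *
import cv2,numpy as np
for c in("top","side"):
    im=get_image(c); cv2.imwrite(f"pics/{c}0.png",im[:,:,::-1])
    k=get_calibration(c); print(c,k)
    for n in("console","feed_lever","focus_lever","board_holder"):
        for d in regions_of(n,c)[:4]: 
            m=d["region"].astype(np.uint8); print(n,round(d["score"],2),np.round(d["extent"]),m.sum(),cv2.minAreaRect(cv2.findNonZero(m)))
o=get_obs();print(o["t"],o["tcp_pos"],o["ee_rot"],o["grip_width"])
E
```

```text
top {'fx': 576.6871249967891, 'fy': 576.6871249967891, 'cx': 318.7071767137153, 'cy': 237.99327495649678, 'R': array([[ 0.02195415, -0.99946984,  0.02404262],
       [-0.99421941, -0.02435427, -0.10456884],
       [ 0.10509894, -0.02160792, -0.99422699]]), 't': array([  15.75318832,  507.7635463 , 1220.20617016])}
console 0.67 [331. 227. 128.  76.] 7012 ((329.82720947265625, 226.55990600585938), (61.44282913208008, 116.36553955078125), 77.40666961669922)
feed_lever 0.52 [300. 229.  23.  22.] 313 ((300.0, 230.0), (20.0, 18.0), 90.0)
focus_lever 0.46 [363. 220.   4.  18.] 72 ((360.6470947265625, 217.5882568359375), (13.581995010375977, 5.3357834815979), 75.96376037597656)
board_holder 0.79 [130. 297.  64.  62.] 2279 ((125.21893310546875, 295.08648681640625), (49.64808654785156, 51.103736877441406), 27.89727020263672)
board_holder 0.61 [141. 211.  75.  72.] 4422 ((139.44369506835938, 211.27133178710938), (65.84004211425781, 75.36260223388672), 83.2901611328125)
side {'fx': 435.54371230115385, 'fy': 435.54371230115385, 'cx': 326.84158549105064, 'cy': 238.96308250064095, 'R': array([[ 0.8
[... 386 characters left out ...]
22.0), (38.0, 15.0), 90.0)
focus_lever 0.67 [359. 258.  12.  18.] 126 ((356.2500305175781, 259.2500305175781), (9.192387580871582, 15.55634880065918), 45.0)
focus_lever 0.66 [339. 256. 123. 107.] 5853 ((336.1692199707031, 258.6379699707031), (111.94918060302734, 61.58192443847656), 37.82275390625)
board_holder 0.94 [203. 190.  43.  33.] 1134 ((202.04425048828125, 189.1637420654297), (28.536651611328125, 43.170833587646484), 86.18592071533203)
board_holder 0.6 [266. 170.  69.  53.] 2144 ((265.800048828125, 170.10000610351562), (47.404640197753906, 61.26826095581055), 63.43495178222656)
0.5 [144.79481283 608.01537839 210.28646174] [1.79999904e+02 1.47373156e-04 7.66021137e+01] 85.1495620374786
```

View pics/top0.png

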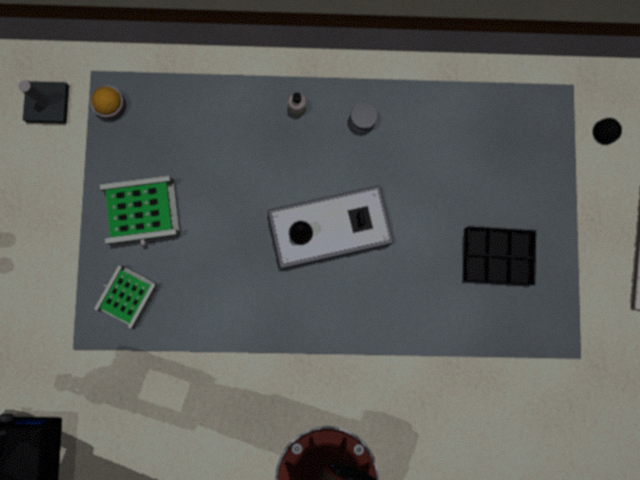

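View pics/side0.png

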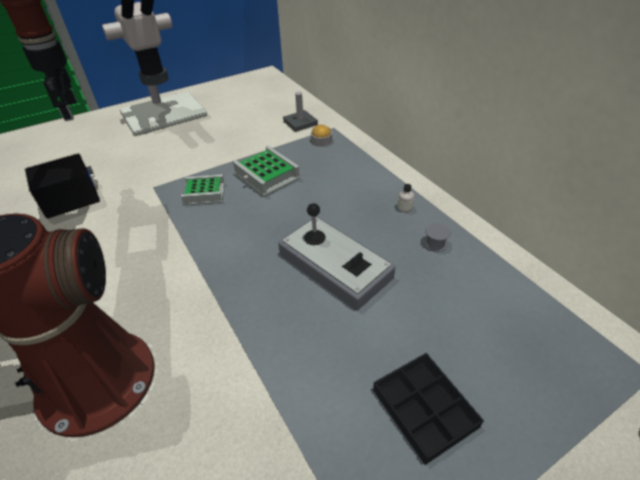

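The top picture shows the ball at about (300,232), the paddle at (360,219), and the larger holder at (140,211), to the left. The tray is at (500,256), and the smaller look-alike at (127,297) can be ignored. In the side picture the ball is at about (313,210). The lever end of the console faces the holder, so the push goes towards console +y.

```bash
cat > h.py <<'E'
from station import *
import cv2,numpy as np
from scipy.optimize import least_squares
def ray(c,u,v,z):
    k=get_calibration(c);R=k["R"];t=k["t"];C=-R.T@t
    d=R.T@np.array([(u-k["cx"])/k["fx"],(v-k["cy"])/k["fy"],1]);return C+d*(z-C[2])/d[2]
def proj(c,X):
    k=get_calibration(c);p=k["R"]@X+k["t"];return np.array([k["fx"]*p[0]/p[2]+k["cx"],k["fy"]*p[1]/p[2]+k["cy"]])
E
python3 - <<'E'
from h import *
im=cv2.imread("pics/top0.png")
print(grasp_offset if 'grasp_offset' in globals() else None)
# dark ball blobs
for c,(u0,v0,w) in (("top",(300,232,20)),("side",(313,210,12))):
    g=cv2.imread(f"pics/{c}0.png",0); s=g[v0-w:v0+w,u0-w:u0+w]; m=(s<60).astype(np.uint8)
    n,l,st,ce=cv2.connectedComponentsWithStats(m); 
    for i in range(1,n): print(c,st[i],ce[i]+[u0-w,v0-w],ray(c,*(ce[i]+[u0-w,v0-w]),135))
# console top corners
get_image("top"); m=regions_of("console","top")[0]["region"].astype(np.uint8)
box=cv2.boxPoints(cv2.minAreaRect(cv2.findNonZero(m)))
P=np.array([ray("top",*b,45)[:2] for b in box]);print(P.round(),P.mean(0));print(np.linalg.norm(np.diff(P,axis=0),axis=1))
for i in range(2):
    d=P[i+1]-P[i];print(np.degrees(np.arctan2(d[1],d[0])))
print("paddle",ray("top",360.6,217.6,80),"holder",ray("top",139.4,211.3,40))
cv2.imwrite("pics/crop.png",cv2.resize(np.hstack([im[170:290,250:410],cv2.imread("pics/side0.png")[190:310,260:420]]),None,fx=2.5,fy=2.5,interpolation=2))
E
```

```text
18.700000000000003
top [  9   9  24  24 429] [300.27738928 232.5011655 ] [505.7860107   66.49715555 135.        ]
side [  6   6  13  13 120] [312.90833333 209.65833333] [515.07821435  65.392746   135.        ]
[[ 567.  144.]
 [ 629. -101.]
 [ 496. -132.]
 [ 436.  111.]] [531.96025323   5.53337938]
[253.38058587 136.29495753 250.67603529]
-75.82075597243404
-166.9652458364579
paddle [546.36810313 -57.48308562  80.        ] holder [553.68214679 411.44649485  40.        ]
```

View pics/crop.png

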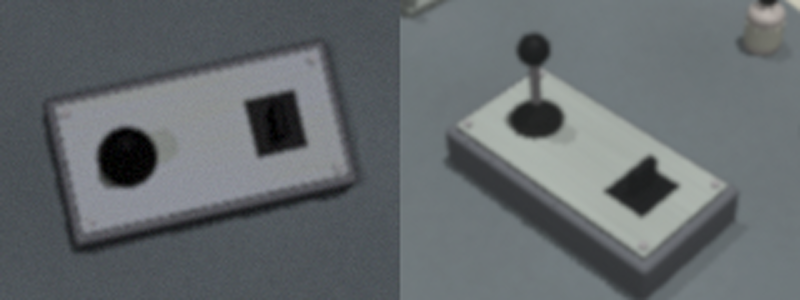

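The crop shows the upright ball, the boot under it and the paddle. The ball is at about (515.5, 67), and the console geometry predicts (516, 69). Console yaw is about 14°. I'll approach between the two levers with a narrow fork (jaws about 14 mm open) and check before pushing.

```bash
cat >> h.py <<'E'
yaw=14.;a=np.radians(yaw);Y=np.array([-np.sin(a),np.cos(a)]);B=np.array([515.5,67.])
def P(s,z): return [*(B+s*Y),z]   # s: mm from the ball along console +y
E
python3 - <<'E'
from h import *
grip(14)
goto(P(-50,230),[180,0,yaw]); move_l(P(-50,114),speed=120)
o=get_obs();print(o["t"],o["tcp_pos"],o["ee_rot"],o["grip_width"],o["wrist_force"])
a_=get_image("top");b=get_image("side")
cv2.imwrite("pics/near.png",cv2.resize(np.hstack([a_[170:290,250:410],b[150:270,240:400]]),None,fx=2.5,fy=2.5,interpolation=2)[:,:,::-1])
E
```

```text
4.8833 [528.52517166  18.421995   114.98024064] [ 1.79964572e+02 -1.06843373e-01  1.40003839e+01] 14.071406393225192 [-0.51484371 -0.47560293 -0.01854913]
```

View pics/near.png

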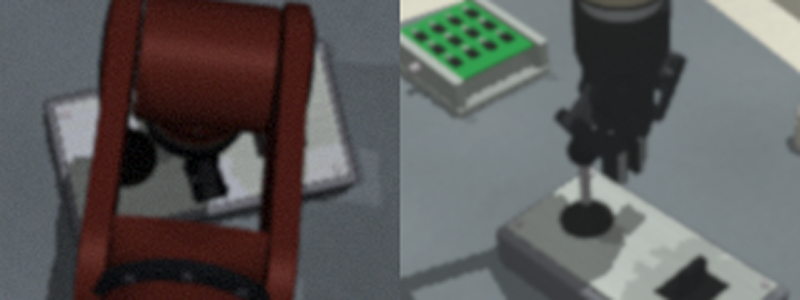

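The fork hangs at ball height between the levers, and the ball is still free at about (583,150) in the side crop. Next I push in steps and watch the force.

Run:
```python
from h import *
f0=get_obs()["wrist_force"]
move_l(P(-30,114),speed=60)
for s in list(range(-27,10,4))+list(range(11,21)):
    move_l(P(s,114-max(0,s+24)*0.12),speed=50)
    o=get_obs();f=(o["wrist_force"]-f0);fy=f[:2]@Y;print(s,f.round(1),round(fy,1))
    if fy<-9: break
print(get_obs()["t"])
b=get_image("side");cv2.imwrite("pics/push.png",cv2.resize(b[150:300,220:420],None,fx=4,fy=4,interpolation=2)[:,:,::-1])
```

```text
-27 [ 0.8 -0.1  0.7] -0.3
-23 [1.7 0.1 1. ] -0.3
-19 [ 1.4 -1.1  0.3] -1.4
-15 [ 1.7 -0.8  1.8] -1.2
-11 [ 1.2 -1.   2.4] -1.3
-7 [ 1.9 -1.3  3. ] -1.7
-3 [ 3.1 -1.4  3.6] -2.1
1 [ 4.1 -1.6  4. ] -2.5
5 [ 4.  -1.4  4.7] -2.3
9 [ 5.7 -3.1  2.3] -4.4
11 [ 4.6 -2.6  2.4] -3.6
12 [ 5.1 -3.7  0.6] -4.8
13 [ 4.2 -2.7  1.2] -3.6
14 [ 5.4 -2.5  1.5] -3.8
15 [ 5.7 -3.7 -0.2] -5.0
16 [ 6.1 -3.8  0.3] -5.2
17 [ 6.5 -5.2  1.2] -6.6
18 [ 6.6 -8.   0.6] -9.3
9.9667
```

View pics/push.png

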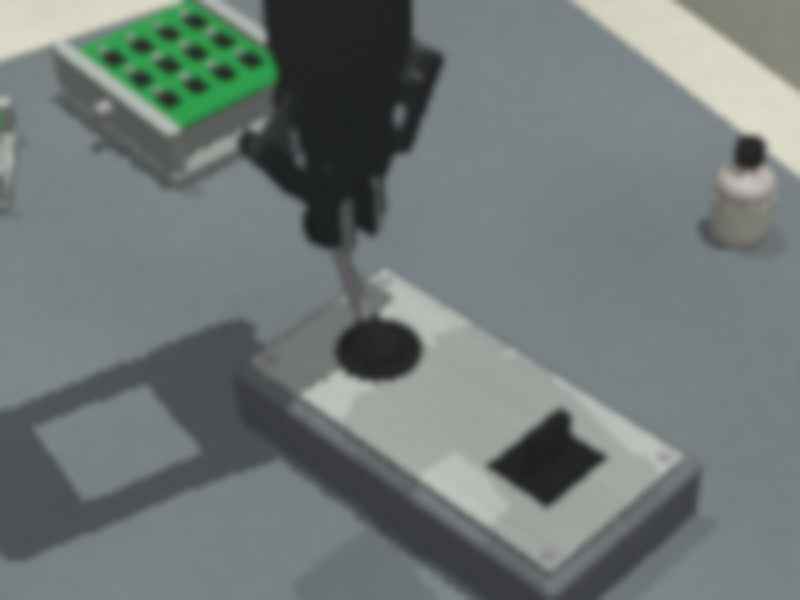

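The lever is tilted towards the holder: its ball is at about (320,220), with the rod leaning left. Travel from contact was about 38 mm, and the force climbs sharply at the end, as it should at the stop. I hold here, then back off.

Run:
```python
from h import *
for _ in range(3): wait(0.45); print(get_obs()["wrist_force"].round(1))
b=get_image("side");d=spot_in("feed_lever","side");print(d[0] if d else None)
z=get_obs()["tcp_pos"][2]
move_l(P(-45,z),speed=150); print(get_obs()["wrist_force"].round(1))
move_l(P(-45,230),speed=150); goto(P(-45,330),[180,0,yaw]); move_l([*(B+[-130,-110]),330],speed=200)
wait(.3);o=get_obs();print(o["t"],o["tcp_pos"],o["wrist_force"].round(1))
b=get_image("side");d=spot_in("feed_lever","side");print(d[0] if d else None)
d=regions_of("board_holder","side");print([x["extent"] for x in d])
cv2.imwrite("pics/end.png",b[:,:,::-1])
```

```text
[ 5.3 -8.5 -0.1]
[ 5.7 -8.  -0.5]
[ 6.5 -8.2  0.3]
{'extent': [310.4, 222.2, 22.7, 43.1], 'score': 0.75}
[-0.5 -0.8 -0.5]
14.7 [385.87707594 -42.75659513 329.84860786] [-0.1  0.5  0.3]
{'extent': [315.5, 222.8, 16.6, 41.0], 'score': 0.73}
[[202.8, 189.7, 40.5, 32.5], [265.7, 174.5, 65.0, 38.4]]
```

View pics/end.png

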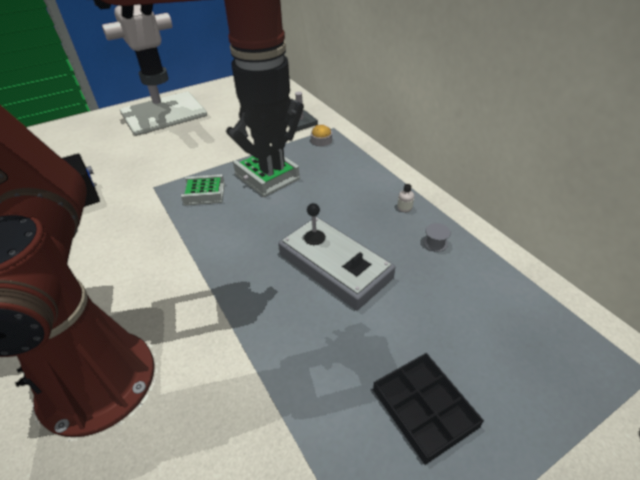

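The lever is upright again, with its ball at (313,210) as at the start. The paddle at (357,263) and the holder at (266,170) look unmoved, and the gripper hangs free at z = 330.

```bash
python3 -c "
from station import *
sign_off()"
```

```text
the job is handed in; nothing more can be done
```

I tilted the tall lever all the way over towards the larger board holder (console +y) and held it there for about 1.4 s. Then I backed the gripper off so it sprang back, and handed the job in at about 15 s.

- **Stop reached:** the ball moved about 38 mm after contact, against 37 mm expected. The push force passed 5 N and then rose sharply to about 9 N. I inferred the tilt from this and the picture, since there is no reading of the lever's angle.
- **Last checks:** the final side picture shows the ball back at its starting pixel (313, 210), and the paddle and board holder look unmoved. The wrist force was about 0 with the gripper clear at z = 330 mm.
- **Disagreements:**
    - A sideways force of about 6 N during the hold suggests the fork pressed slightly off-centre on the ball, but it did not slip.
    - In the final picture the gripper covered part of the holder, so the detector's box round it came out shorter (38 px high against 53 px). I judged the holder unmoved from the visible part.
    - The top-view ball estimate was about 10 mm off because its blob took in the lever's dark boot, so I used the side view and the console geometry instead.

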